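# Unguard the eccentric shaft and set it by the gauge

### The arm

A 6-joint arm with a two-finger parallel gripper is mounted at the origin on the work surface. World frame = base frame: x ahead of the robot, y to its left, z up, the work surface at z = 0. Lengths are in m, angles in rad, forces in N, time in s.
With the tool pointing down it reaches from about 0.25 to 0.725 m from the base axis. Payload 4 kg.
Tool frame: the origin (TCP) lies between the finger pads; the fingertips stand 17 mm ahead of it and the grasp point (between the pads) lies 2 mm behind it; z points along the fingers, x is the direction in which the jaws open and shut, and the axes are right-handed (so a half turn about z gives the same grasp; the last joint's range is limited). The gripper opens to 85 mm and grips with 20 to 120 N. Pads are 22 mm wide; open, the fingers measure 114 mm over their backs; the gripper's body (76 mm by 85 mm) begins 54 mm behind the grasp point. The pads swing forward as they close: fully open they stand 13 mm farther back than shut.
Start: joints at [1.164, 0.241, 0.005, 1.335, 0, 1.571], TCP at [0.198, 0.459, 0.248] pointing down, gripper open.
Joint ranges: [-2.72, 2.72], [-1.05, 1.87], [-1.09, 1.28], [-1.99, 2.15], [-1.42, 1.44], [-3.14, 3.14]. Speed limits (rad/s): [2.79, 2.79, 3.14, 3.14, 3.14, 3.14].

### API

Orientations are given as a unit quaternion [x, y, z, w].
In Python, from workcell import telemetry, cams, workorder gives the robot as it stands. The module is installed in compiled form; this text tells all that it offers.
- The arm moves only by the tool apply_moves, never from a script. Its argument "moves" is a list that holds one entry, the list of rows, each a list of 4 numbers: the shift along the tool's x, y, z in mm, then the turn about the tool's z in degrees. A call has exactly 10 rows; each row shifts and turns the pose as measured when the row begins, along the tool's axes as they then stand; what a row does not reach is not made up. A row lasts 1/10 s, in which the tool goes at most 50 mm and 8.59 degrees, less where a joint would pass 70% of its speed; a pose out of reach is approached as far as the arm can. A call with a gripper value outside its range is refused whole. "hand" is the gripper's target within -1 to 1 (fully open at 1, half-way at 0, shut at -1), set as the call begins (left out, the last holds). The fingers move at their own pace and stop on an object; the grip force is fixed at half the most. Time passes only in rows, so rows that do not move let the fingers close, or fill a call up. It gives the time, the measured TCP pose, the force and the opening at its end, in the units of the state.
- telemetry.get_obs(): the state, without advancing time (a new reading comes with each control period).
- cams.camera(name): name is "scene" or "side" or "wrist"; returns a dict with "color" (420x560x3 uint8, red, green, blue), "fovy" (degrees; the focal length in pixels is half the picture's height over the tangent of half this angle, whatever the lens; pixels are square), "cx", "cy" (the principal point, pixels), "camera_from_world" (4x4, takes a point from world to camera coordinates). Camera axes: x right, y down, z forward; pixel columns grow to the right and rows downward; lengths in m; the calibration is good to about 2 mm. A picture is of the moment at which its call begins. There is no depth.
- workorder.job_done(): hands the job in, once; it reports no verdict.
The state is a dict: "clock": time; "joint_pos": joint angles; "joint_vel": joint speeds; "tau": joint torques, N m; "eef_pos": TCP position; "tool_rot": TCP orientation; "ft_force": force on the tool from outside, world axes, zero at the start; "ft_torque": the same for the moment, N m; "grip_width": finger opening in m.
Only numpy, scipy, OpenCV 4.12 (cv2) and the standard library are available. Lean on these libraries where they do the work, as an engineer would, in place of code of your own. Each camera call takes 0.05 s, during which the arm holds its last target. There are 200 camera calls.

### The job

Pull all the guards off the shaft on the bench centres and put them in the tray. Then wind the shaft round by its crank against the gauge: take the plunger through its lowest reading, and after that stop and leave the shaft where the plunger is pushed in the farthest it goes. Let go of everything, do not push the plunger directly, and leave the other things on the table where they are.

Things in the scene. Friction and masses are not known exactly. Their poses are not given: they have to be found in the camera images.
- bench: Fixed bench centres: dark bed 120 x 410 x 30 mm, a level 30 mm steel shaft between two grey stocks 128 mm high. Origin on the table under the shaft's axis (axis 100 mm up); y along the shaft (crank at -y, gauge end +y), x level from shaft to gauge, z up. Guards stand 55 mm above the table on aluminium saddles at y = -115, -50, 15, 80 mm. All but guards and crank is below 135 mm.
- gauge_dial (a point): Centre of the round white dial (60 mm) on top of the gauge behind the eccentric, 128 mm above the table at bench x = 98, y = 142 mm. Its red needle follows the plunger, clockwise from above as it is pushed in, about 230 degrees for the full swing.
- shaft_end (a point): The point on the shaft's axis, 100 mm above the table, about which the crank's grip circles: 50 mm from it to the middle of the grip, at bench y = -255 mm. It does not turn.
- crank_grip (a point): Middle of the crank's free-spinning black grip, 20 mm in diameter, 90 mm long, parallel to the shaft, clear all round from above. Circles shaft_end in the bench's x-z plane (50 to 150 mm above the table), any number of turns either way, with about 3 N; stays where left. The crank is clamped on the shaft at any angle, so where it points tells nothing about the eccentric.
- plunger (a joint): Sprung gauge plunger, sliding level along bench x, in m: 0 fully out, grows as the shaft's eccentric (steel disc of 60 mm diameter, 8 mm off the axis, bench y = 142 mm) pushes it back. In each turn of the shaft it swings once, much like a sine, between 0.004 (eccentric turned away, the lowest reading) and 0.020 (eccentric full towards the gauge, farthest in).
- plunger_rod: The plunger itself: an 8 mm steel rod lying along bench x at shaft height, its 12 mm ball foot resting on the eccentric; not to be pushed by the robot. Origin on the shaft's axis at bench y = 0 when fully out; the foot's ball lies 24 mm in x and 142 mm in y from it.
- tray: Loose open black plastic tray, 300 (x) x 180 (y) x 45 mm, walls and floor 5 mm thick, 0.95 kg. Origin under its centre.
- guard1: Journal guard: grey plastic saddle 58 (x) x 36 (y) x 102 (z) mm, 90 g, two 6 mm legs astride the shaft, grip tab on top. Origin: centre of its underside, z up. At the start it stands on the bench, its x along bench x, caught by two sprung balls: a straight upward pull of 8 to 15 N snaps it off, free after 15 mm; its feet clear the shaft after 65 mm. Guards not fitted are absent (None).
- guard1_tab (a point): Middle of the grip tab of guard1: 14 mm thick (guard x), 34 mm wide (guard y), 30 mm tall, 87 mm above the guard's underside.
- guard2: Another guard like guard1 (may be absent).
- guard2_tab (a point): Middle of the grip tab of guard2: 14 mm thick (guard x), 34 mm wide (guard y), 30 mm tall, 87 mm above the guard's underside.
- guard3: Another guard like guard1 (may be absent).
- guard3_tab (a point): Middle of the grip tab of guard3: 14 mm thick (guard x), 34 mm wide (guard y), 30 mm tall, 87 mm above the guard's underside.
- guard4: Another guard like guard1 (may be absent).
- guard4_tab (a point): Middle of the grip tab of guard4: 14 mm thick (guard x), 34 mm wide (guard y), 30 mm tall, 87 mm above the guard's underside.
- oil_bottle: Oil bottle 52 mm in diameter, 140 mm tall; bystander, origin at the middle of its underside, not to be moved.
- test_puck: Steel puck 84 mm in diameter, 30 mm tall; bystander, origin at the middle of its underside, not to be moved.
- wrench: Wrench, 180 mm, lying; bystander, origin at the middle of its underside, not to be moved.
- screwdriver: Screwdriver, 200 mm, lying; bystander, origin at the middle of its underside, not to be moved.
- grease_tin: Tin 68 mm in diameter, 60 mm tall; bystander, origin at the middle of its underside, not to be moved.
- vee_block: Steel vee block 70 x 45 x 47 mm; bystander, origin at the middle of its underside, not to be moved.
Mind the look-alikes: they are no part of the job. Leave any blue or green look-alike of the guard1 alone. What is shaped like the guard2 but yellow is not meant.

How it is judged:
By the outcome, as a careful person would: the job done as asked, in the order asked, and still so for the second after the job is handed in, with the robot touching nothing.
Of guard1, guard2, guard3, guard4 only 2 to 4 are there at a start; the rules pass over those that are not, and their reading is None.
At some moment in a run one of tray may be knocked a few centimetres aside while the robot is not near it.
Once in a run the grip may slacken for a moment while it holds something.
It also fails if it takes over 210 s, if anything falls off the work surface, if the arm or the gripper's body presses on something with over 40 N, if the wrist force passes 120 N, or if a joint passes its speed limit or range.

## Working session

There is one attempt and no reset: what is moved stays moved. The work goes in short steps, Python scripts to look and compute and a tool call to move; the robot and the scene stay as the last step left them, time stands still between calls to the robot, and variables do not carry over. Pictures are saved under pics/ and viewed, about 12 in all and at most 16, crops included, and the job is handed in when it is done.

Besides the shell and the picture viewer there is one more tool, called after "Request:" as a command line: name --argument value ..., lists and objects as JSON in quotes. apply_moves: Moves the arm, as the interface text tells. Its arguments: {"type":"object","properties":{"moves":{"type":"array"},"hand":{"type":"number"}},"required":["moves"]}

```bash
mkdir -p pics
cat > h.py <<'E'
import numpy as np, cv2
from workcell import telemetry, cams, workorder
def shot(n,f):
    d=cams.camera(n); cv2.imwrite('pics/'+f,d['color'][:,:,::-1]); np.save('pics/'+f[:-4]+'.npy',d,allow_pickle=True); return d
def load(f): return np.load('pics/'+f+'.npy',allow_pickle=True).item()
def K(d):
    f=d['color'].shape[0]/2/np.tan(np.radians(d['fovy'])/2); return f
def proj(d,p):
    p=np.asarray(p,float); q=d['camera_from_world']@np.append(p,1); f=K(d); return np.array([d['cx']+f*q[0]/q[2],d['cy']+f*q[1]/q[2]])
def ray(d,u,v):
    M=np.linalg.inv(d['camera_from_world']); f=K(d)
    return M[:3,3], M[:3,:3]@np.array([(u-d['cx'])/f,(v-d['cy'])/f,1])
def atz(d,u,v,z):
    o,r=ray(d,u,v); return o+r*(z-o[2])/r[2]
E
python3 - <<'E'
from h import *
for n in ['scene','side','wrist']:
    d=shot(n,n+'0.png'); M=np.linalg.inv(d['camera_from_world']); print(n,d['fovy'],d['cx'],d['cy'],M.round(3).tolist())
a=[cv2.imread(f'pics/{n}0.png') for n in ['scene','side','wrist']]
print(telemetry.get_obs())
E
```

```text
scene 44.46262802229284 276.7742431919419 210.41824792021924 [[-0.206, 0.774, -0.599, 1.227], [0.979, 0.166, -0.122, 0.072], [0.005, -0.611, -0.791, 1.035], [0.0, 0.0, 0.0, 1.0]]
side 54.9847985451246 276.6113752745538 202.81734836561606 [[0.962, -0.16, 0.221, 0.276], [-0.273, -0.539, 0.797, -0.979], [-0.009, -0.827, -0.562, 0.748], [0.0, 0.0, 0.0, 1.0]]
wrist 62.54195434779106 280.10403674389914 212.18186942929557 [[0.396, 0.876, 0.276, 0.127], [0.918, -0.378, -0.12, 0.488], [-0.001, 0.301, -0.954, 0.373], [0.0, 0.0, 0.0, 1.0]]
{'clock': 0.15, 'joint_pos': array([1.16402662e+00, 2.41278379e-01, 4.03272201e-03, 1.33521672e+00,
       8.65343162e-06, 1.57079052e+00]), 'joint_vel': array([ 6.02652675e-04, -2.31138591e-03,  3.83548001e-03, -8.57665108e-04,
       -7.05153463e-04, -7.26530083e-05]), 'tau': array([-4.56564612e-04, -3.72633469e+01,  2.52638680e+01,  1.23478731e-02,
       -6.14318878e-05,  9.37073992e-06]), 'eef_pos': array([0.19763864, 0.45878167, 0.24759788]), 'tool_rot': array([ 8.35355732e-01,  5.49709112e-01, -6.98254315e-04,  4.54303719e-04]), 'ft_force': array([ 1.16874733, -0.08074219,  0.62056577]), 'ft_torque': array([-0.00594198, -0.03335337, -0.00800463]), 'grip_width': 0.08526903363909202}
```

View pics/scene0.png

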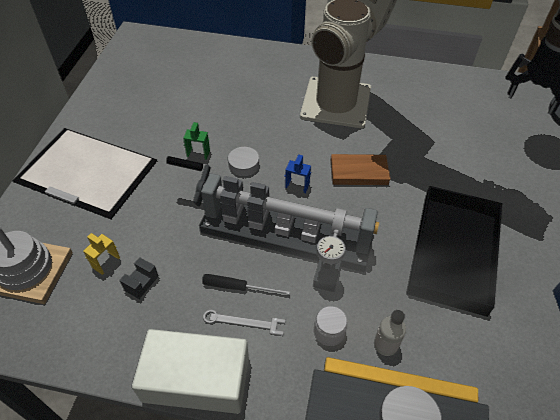

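View pics/side0.png

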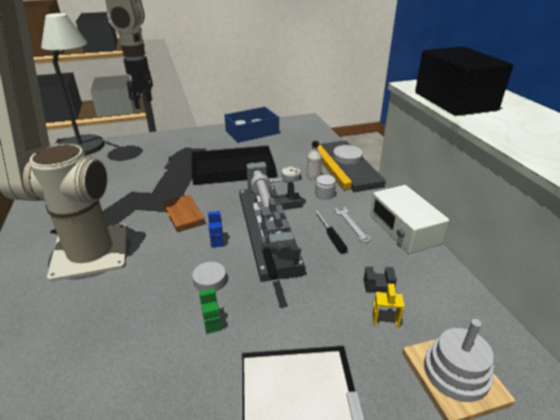

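The scene view shows two grey guards on the bench at about (230,200) and (258,205), with the two bare saddles beside them. The look-alikes are green (196,140), blue (298,173) and yellow (100,252). The crank grip is at (185,162), the dial at (330,247) and the tray at (455,250). I'll enlarge the bench for exact pixels.

Run:
```python
from h import *
a=cv2.imread('pics/scene0.png')[145:285,155:395]; a=cv2.resize(a,None,fx=3.3,fy=3.3,interpolation=cv2.INTER_CUBIC); cv2.imwrite('pics/c1.png',a)
```

```text
(no output)
```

View pics/c1.png

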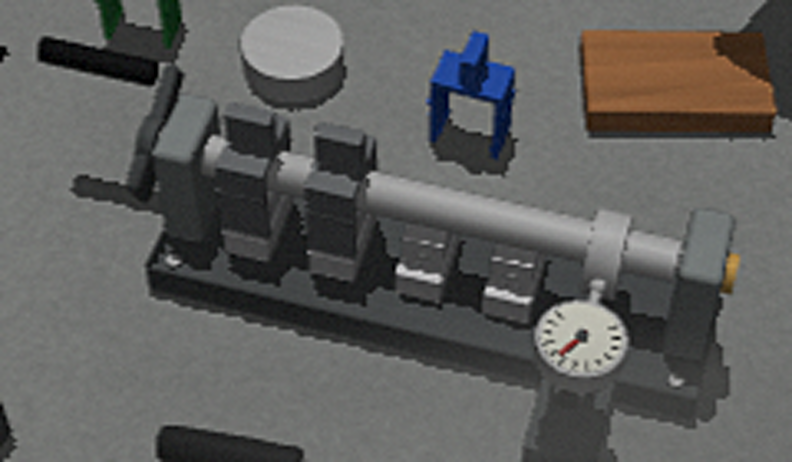

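```bash
cat > fit.py <<'E'
from h import *
from scipy.optimize import least_squares
d=load('scene0')
c=lambda u,v:(155+u/3.3,145+v/3.3)
P=[((98,142,128),c(582,336)),((0,-115,157),c(253,113)),((0,-50,157),c(341,132)),((7,-132,157),c(228,115)),((7,-98,157),c(272,122)),((7,-67,157),c(316,133)),((7,-33,157),c(364,140))]
def w(b,p):
    p=np.array(p)/1000; C,S=np.cos(b[2]),np.sin(b[2]); return np.array([b[0]+C*p[0]-S*p[1],b[1]+S*p[0]+C*p[1],p[2]])
if __name__=='__main__':
    best=min((least_squares(lambda b:np.ravel([proj(d,w(b,p))-q for p,q in P]),[.55,0,t]) for t in (0,1.5,3,-1.5)),key=lambda r:r.cost)
    b=best.x; print('bench',b.round(4),np.degrees(b[2])); print(best.fun.reshape(-1,2).round(1)); np.save('bench.npy',b)
    o,r=ray(d,*c(99,60)); n=w(b,(0,1,0))-w(b,(0,0,0)); n/=np.linalg.norm(n)
    e=w(b,(0,-255,100)); g=o+r*(n@(e-o))/(n@r); dx=w(b,(1000,0,0))-w(b,(0,0,0))
    v=g-e; print('end',e,'grip',g,'rad',np.linalg.norm(v),'ang',np.degrees(np.arctan2(v[2],v@dx)))
    T=[((430,187)),((502,197)),((490,312)),((409,300))]
    t=np.array([atz(d,*q,.045) for q in T]); print(t.round(3),np.linalg.norm(t-np.roll(t,1,0),axis=1))
    for k in [(0,-115,142),(0,-50,142),(0,-260,100)]: print(w(b,k), np.hypot(*w(b,k)[:2]))
E
python3 fit.py
python3 - <<'E'
from h import *
from fit import w
b=np.load('bench.npy')
for n in ['scene0','side0']:
    d=load(n);a=d['color'][:,:,::-1].copy()
    for y in (-255,-115,-50,15,80,142):
        for k in [(0,y,100)]: cv2.circle(a,tuple(int(round(x)) for x in proj(d,w(b,k))),2,(0,255,255),-1)
    for k in [(0,-115,157),(0,-50,157),(98,142,128)]: cv2.circle(a,tuple(int(round(x)) for x in proj(d,w(b,k))),1,(0,0,255),-1)
    for y in (-205,205):
        for x in (-60,60): cv2.circle(a,tuple(int(round(x)) for x in proj(d,w(b,(x,y,30)))),2,(255,255,0),-1)
    cv2.imwrite('pics/o_'+n+'.png',a)
A=cv2.imread('pics/o_scene0.png')[140:320,150:520]; B=cv2.imread('pics/o_side0.png')[140:330,180:360]
A=cv2.resize(A,(740,360)); B=cv2.resize(B,None,fx=1.25,fy=1.25)
c=np.zeros((600,800,3),np.uint8); c[:360,:740]=A; c[360:360+238,:225]=B[:240]; 
B2=cv2.resize(cv2.imread('pics/o_side0.png')[150:290,220:330],None,fx=1.7,fy=1.7); c[360:598,250:250+187]=B2
cv2.imwrite('pics/c2.png',c)
E
```

```text
bench [ 0.5028 -0.0686 -0.0755] -4.323710283967052
[[ 0.5  0.1]
 [-0.2 -0.8]
 [ 0.5 -0.3]
 [-0.8 -0.7]
 [ 0.1  0.4]
 [-0.1  0. ]
 [-0.1  1.2]]
end [ 0.48356488 -0.32290674  0.1       ] grip [ 0.43410634 -0.31916735  0.1139892 ] rad 0.05153472061992741 ang 164.2493151053828
[[0.323 0.282 0.045]
 [0.318 0.458 0.045]
 [0.649 0.416 0.045]
 [0.656 0.246 0.045]] [0.33468976 0.17661763 0.33291077 0.16947867]
[ 0.49411967 -0.18330517  0.142     ] 0.5270247030909395
[ 0.49902011 -0.11849016  0.142     ] 0.512894717282375
[ 0.48318792 -0.32789251  0.1       ] 0.5839384084085376
```

View pics/c2.png

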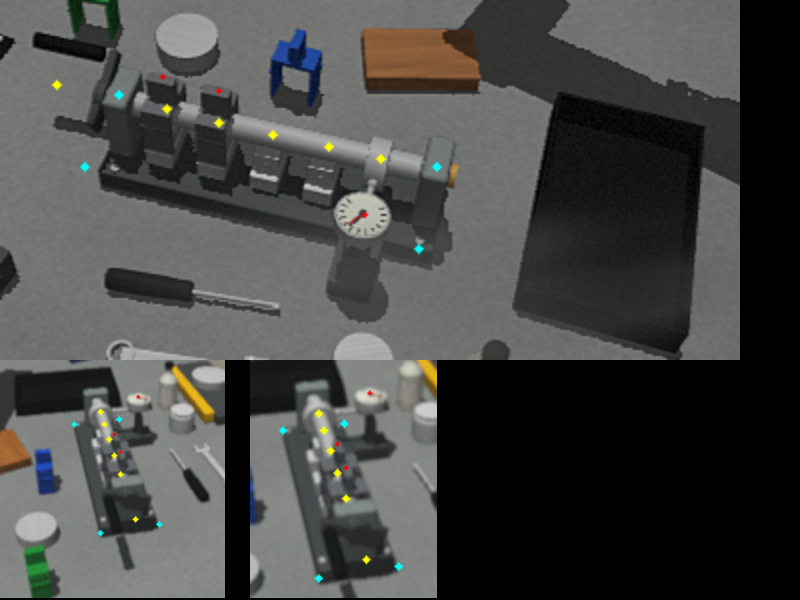

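The overlay fits: tabs, eccentric and dial all line up, and the grip radius comes out at 51.5 mm against the given 50. The guards are at stations -115 and -50, and the other two are absent. First I'll turn the tool to align with the bench axes.

Request:
apply_moves --moves '[[[0, 0, -3, 7.9], [0, 0, -3, 7.9], [0, 0, -3, 7.9], [0, 0, -3, 7.9], [0, 0, -3, 7.9], [0, 0, -3, 7.9], [0, 0, -3, 7.9], [0, 0, -3, 7.9], [0, 0, 0, 7.8], [0, 0, 0, 0]]]' --hand 1

```text
clock: 1.15
eef_pos: [0.1966, 0.4564, 0.2683]
tool_rot: [0.998, -0.063, -0.002, 0.005]
ft_force: [-0.8, -0.5, 0.6]
grip_width: 0.0852
```

```bash
cat > t.py <<'E'
import sys
from h import *
from fit import w
from scipy.spatial.transform import Rotation as R
b=np.load('bench.npy')
def rep(*targets):
    o=telemetry.get_obs(); r=R.from_quat(o['tool_rot']); m=r.as_matrix(); p=o['eef_pos']
    C,S=np.cos(b[2]),np.sin(b[2]); q=p-np.array([b[0],b[1],0])
    print('t',round(o['clock'],2),'p',p.round(4),'bench',(np.array([C*q[0]+S*q[1],-S*q[0]+C*q[1],q[2]])*1e3).round(1),'psi',np.degrees(np.arctan2(m[1,0],m[0,0])).round(1),'tilt',m[:,2].round(3),'F',o['ft_force'].round(1),'w',round(o['grip_width'],4),'j',o['joint_pos'].round(2))
    for t in targets: print('to',np.round(t,3),'tool mm',(m.T@(np.array(t)-p)*1e3).round(1))
if __name__=='__main__':
    # args: bench mm triples (b:x,y,z) or world m (w:x,y,z)
    T=[]
    for s in sys.argv[1:]:
        v=[float(k) for k in s[2:].split(',')]; T.append(w(b,v) if s[0]=='b' else v)
    rep(*T)
E
python3 t.py b:0,-50,230
```

```text
t 1.15 p [0.1966 0.4564 0.2683] bench [-344.9  500.5  268.3] psi -7.2 tilt [-0.005 -0.011 -1.   ] F [-0.8 -0.5  0.6] w 0.0852 j [1.16 0.24 0.05 1.4  0.   2.86]
to [ 0.499 -0.118  0.23 ] tool mm [372.2 532.   43. ]
```

Request:
apply_moves --moves '[[[28, 40, 0, -1], [28, 40, 0, -1], [28, 40, 0, -1], [28, 40, 0, 0], [28, 40, 0, 0], [28, 40, 0, 0], [28, 40, 0, 0], [28, 40, 0, 0], [28, 40, 0, 0], [28, 40, 0, 0]]]'

```text
clock: 2.15
eef_pos: [0.4543, 0.033, 0.2692]
tool_rot: [1.0, -0.011, -0.002, 0.005]
ft_force: [1.7, 1.1, -0.1]
grip_width: 0.0855
```

```bash
python3 t.py b:0,-50,230
```

```text
t 2.15 p [0.4543 0.033  0.2692] bench [-56.   97.7 269.2] psi -1.3 tilt [-0.004 -0.01  -1.   ] F [ 1.7  1.1 -0.1] w 0.0855 j [ 0.08  0.15 -0.06  1.37 -0.01  1.67]
to [ 0.499 -0.118  0.23 ] tool mm [ 48.2 150.1  40.5]
```

Request:
apply_moves --moves '[[[10, 30, 0, 1], [10, 30, 0, 1], [10, 30, 0, 1], [8, 30, 0, 0], [6, 20, 5, 0], [4, 10, 5, 0], [0, 0, 10, 0], [0, 0, 10, 0], [0, 0, 5, 0], [0, 0, 0, 0]]]'

```text
clock: 3.15
eef_pos: [0.4962, -0.1297, 0.2294]
tool_rot: [1.0, -0.031, -0.004, 0.004]
ft_force: [0.0, -0.2, 0.4]
grip_width: 0.0857
```

```bash
python3 t.py b:0,-50,149
python3 - <<'E'
from h import *
from fit import w
b=np.load('bench.npy')
d=shot('wrist','w1.png');a=d['color'][:,:,::-1].copy()
for y in (-115,-50):
  for k in [(7,y-17,157),(7,y+17,157),(-7,y-17,157),(-7,y+17,157)]: 
    p=proj(d,w(b,k)); print(k,p.round(1)); cv2.circle(a,tuple(int(round(x)) for x in p),2,(0,0,255),-1)
cv2.imwrite('pics/w1o.png',a)
E
```

```text
t 3.15 p [ 0.4962 -0.1297  0.2294] bench [ -2.  -61.4 229.4] psi -3.5 tilt [-0.009 -0.008 -1.   ] F [ 0.  -0.2  0.4] w 0.0857 j [-0.25  0.28  0.01  1.31 -0.01  1.38]
to [ 0.499 -0.118  0.149] tool mm [  2.8 -12.   80.2]
(7, -132, 157) [292.1 330.7]
(7, -98, 157) [293.4 286. ]
(-7, -132, 157) [271.3 330.3]
(-7, -98, 157) [271.6 285.6]
(7, -67, 157) [294.6 241.4]
(7, -33, 157) [296.2 187.6]
(-7, -67, 157) [271.9 241. ]
(-7, -33, 157) [272.3 187.3]
```

View pics/w1o.png

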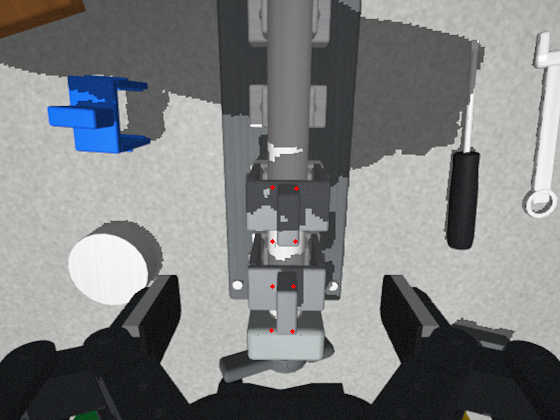

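The wrist view shows both tabs, tops at about (288,215) and (287,310). They sit about 4 px right of and 3 px below the prediction, so I'll shift the bench by +2.5/-1.5 mm. The tool fits between the neighbours.

```bash
python3 - <<'E'
from h import *
from fit import w
b=np.load('bench.npy'); b[:2]=w(b,(2.5,-1.5,0))[:2]; np.save('bench.npy',b)
E
python3 t.py b:0,-50,150 b:0,-115,150
```

```text
t 3.2 p [ 0.4963 -0.1296  0.2298] bench [ -4.3 -59.8 229.8] psi -3.5 tilt [-0.009 -0.008 -1.   ] F [-0.  -0.1 -0.2] w 0.0853 j [-0.25  0.28  0.01  1.31 -0.01  1.38]
to [ 0.501 -0.12   0.15 ] tool mm [  5.1 -10.4  79.6]
to [ 0.496 -0.185  0.15 ] tool mm [ 4.2 54.6 80.2]
```

Request:
apply_moves --moves '[[[4, -6, 0, 0.8], [1, -4, 5, 0], [0, 0, 12, 0], [0, 0, 12, 0], [0, 0, 12, 0], [0, 0, 12, 0], [0, 0, 12, 0], [0, 0, 10, 0], [0, 0, 0, 0], [0, 0, 0, 0]]]'

```text
clock: 4.2
eef_pos: [0.5025, -0.1164, 0.1491]
tool_rot: [0.999, -0.035, -0.003, 0.004]
ft_force: [-0.4, -0.6, 0.1]
grip_width: 0.0854
```

```bash
python3 t.py b:0,-50,150
```

```text
t 4.2 p [ 0.5025 -0.1164  0.1491] bench [  0.8 -46.2 149.1] psi -4.0 tilt [-0.007 -0.009 -1.   ] F [-0.4 -0.6  0.1] w 0.0854 j [-0.22  0.34 -0.13  1.11 -0.01  1.42]
to [ 0.501 -0.12   0.15 ] tool mm [-0.8  3.8 -0.8]
```

Good. Now close and then lift.

Request:
apply_moves --moves '[[[0, 3, 0, 0], [0, 0, 0, 0], [0, 0, 0, 0], [0, 0, 0, 0], [0, 0, 0, 0], [0, 0, 0, 0], [0, 0, 0, 0], [0, 0, 0, 0], [0, 0, 0, 0], [0, 0, 0, 0]]]' --hand -1

```text
clock: 5.2
eef_pos: [0.5027, -0.12, 0.1511]
tool_rot: [0.999, -0.035, -0.002, 0.005]
ft_force: [-0.0, -0.3, -0.1]
grip_width: 0.0132
```

```bash
python3 t.py b:0,-50,270
```

```text
t 5.2 p [ 0.5027 -0.12    0.1511] bench [  1.3 -49.8 151.1] psi -4.0 tilt [-0.004 -0.01  -1.   ] F [-0.  -0.3 -0.1] w 0.0132 j [-0.23  0.34 -0.12  1.11 -0.01  1.41]
to [ 0.501 -0.12   0.27 ] tool mm [  -1.8    1.4 -118.9]
```

Request:
apply_moves --moves '[[[0, 0, -6, 0], [0, 0, -8, 0], [0, 0, -10, 0], [0, 0, -12, 0], [0, 0, -14, 0], [0, 0, -16, 0], [0, 0, -16, 0], [0, 0, -16, 0], [0, 0, -16, 0], [0, 0, -10, 0]]]'

```text
clock: 6.2
eef_pos: [0.5043, -0.1187, 0.2877]
tool_rot: [0.999, -0.035, 0.002, 0.005]
ft_force: [0.2, 0.3, 0.0]
grip_width: 0.0128
```

```bash
python3 t.py w:.51,.35,.27
python3 - <<'E'
from h import *
shot('scene','s2.png')
E
```

```text
t 6.2 p [ 0.5043 -0.1187  0.2877] bench [  2.8 -48.3 287.7] psi -4.0 tilt [ 0.003 -0.011 -1.   ] F [0.2 0.3 0. ] w 0.0128 j [-0.23  0.26  0.13  1.44 -0.01  1.42]
to [0.51 0.35 0.27] tool mm [ -27.3 -468.1   12.7]
```

View pics/s2.png

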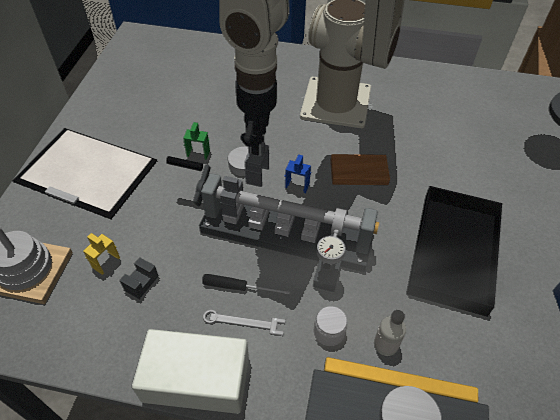

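Request:
apply_moves --moves '[[[0, -20, 0, 0], [0, -40, 0, 0], [-1, -45, 0, 0], [-1, -45, 0, 0], [-1, -45, 0, 0], [-1, -45, 0, 0], [-1, -45, 0, 0], [-1, -45, 0, 0], [0, -45, 0, 0], [0, -30, 0, 0]]]'

```text
clock: 7.25
eef_pos: [0.5304, 0.2953, 0.2856]
tool_rot: [0.999, -0.041, 0.005, 0.007]
ft_force: [0.8, -0.8, -1.1]
grip_width: 0.0126
```

```bash
python3 t.py w:.53,.345,.27
python3 - <<'E'
from h import *
shot('side','s3.png');d=shot('wrist','w3.png')
a=np.hstack([cv2.imread('pics/w3.png')[:,:,:],cv2.resize(cv2.imread('pics/s3.png')[100:250,150:350],None,fx=1.2,fy=2.8)]);cv2.imwrite('pics/c3.png',a)
E
```

```text
t 7.25 p [0.5304 0.2953 0.2856] bench [ -2.4 366.5 285.6] psi -4.7 tilt [ 0.01  -0.014 -1.   ] F [ 0.8 -0.8 -1.1] w 0.0126 j [ 0.52  0.45  0.4   1.52 -0.02  2.17]
to [0.53  0.345 0.27 ] tool mm [ -4.6 -49.7  14.9]
```

View pics/c3.png

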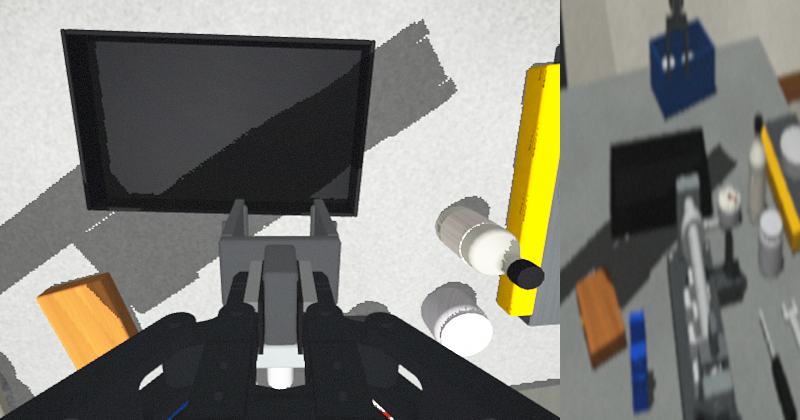

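The wrist view shows the tray rim corners at (62,30), (374,41), (357,215) and (88,209), with the guard held upright.

```bash
cat > tray.py <<'E'
from h import *
from scipy.optimize import least_squares
def tray(d,px):
    L=[(-150,90),(150,90),(150,-90),(-150,-90)]
    def f(b):
        C,S=np.cos(b[2]),np.sin(b[2])
        return np.ravel([proj(d,(b[0]+(C*x-S*y)/1e3,b[1]+(S*x+C*y)/1e3,.045))-q for (x,y),q in zip(L,px)])
    r=least_squares(f,[.47,.35,0]); print('tray',r.x.round(4),np.degrees(r.x[2]).round(1),r.fun.round(1)); return r.x
E
python3 - <<'E'
from tray import *
b=tray(load('w3'),[(62,30),(374,41),(357,215),(88,209)])
C,S=np.cos(b[2]),np.sin(b[2])
print([(b[0]+C*x,b[1]+S*x) for x in (.055,-.055)])
E
```

```text
tray [ 0.4771  0.3499 -0.1074] -6.2 [-2.8 -1.2  2.8 -1.5  1.3  2.6 -1.2  2.3]
[(np.float64(0.5318295236531403), np.float64(0.34396759116972)), (np.float64(0.4224631597499324), np.float64(0.35575735141287657))]
```

Request:
apply_moves --moves '[[[-1, -25, 0, 0], [-1, -20, 0, 0], [0, 0, 25, 0], [0, 0, 25, 0], [0, 0, 25, 0], [0, 0, 25, 0], [0, 0, 25, 0], [0, 0, 20, 0], [0, 0, 10, 0], [0, 0, 0, 0]]]'

```text
clock: 8.35
eef_pos: [0.5334, 0.3341, 0.1235]
tool_rot: [0.999, -0.041, 0.005, 0.009]
ft_force: [-0.1, -0.4, -0.7]
grip_width: 0.0131
```

```bash
python3 t.py w:.532,.344,.104
```

```text
t 8.35 p [0.5334 0.3341 0.1235] bench [ -2.4 405.4 123.5] psi -4.7 tilt [ 0.008 -0.018 -1.   ] F [-0.1 -0.4 -0.7] w 0.0131 j [ 0.57  0.57  0.17  1.18 -0.02  2.22]
to [0.532 0.344 0.104] tool mm [ -2.4 -10.1  19.3]
```

Request:
apply_moves --moves '[[[0, -5, 5, 0], [0, -5, 5, 0], [0, 0, 3, 0], [0, 0, 2, 0], [0, 0, 2, 0], [0, 0, 2, 0], [0, 0, 0, 0], [0, 0, 0, 0], [0, 0, 0, 0], [0, 0, 0, 0]]]'

```text
clock: 9.35
eef_pos: [0.5372, 0.3459, 0.108]
tool_rot: [0.999, -0.041, 0.008, 0.007]
ft_force: [0.4, 0.6, -1.3]
grip_width: 0.013
```

```bash
python3 t.py w:.532,.344,.104
```

```text
t 9.35 p [0.5372 0.3459 0.108 ] bench [  0.6 417.4 108. ] psi -4.7 tilt [ 0.016 -0.014 -1.   ] F [ 0.4  0.6 -1.3] w 0.013 j [ 0.58  0.6   0.17  1.14 -0.02  2.23]
to [0.532 0.344 0.104] tool mm [-5.1  2.2  4. ]
```

Request:
apply_moves --moves '[[[-2, 0, 1, 0], [0, 0, 1, 0], [0, 0, 1, 0], [0, 0, 1, 0], [0, 0, 1, 0], [0, 0, 1, 0], [0, 0, 0, 0], [0, 0, 0, 0], [0, 0, 0, 0], [0, 0, 0, 0]]]'

```text
clock: 10.35
eef_pos: [0.5352, 0.3459, 0.1014]
tool_rot: [0.999, -0.041, 0.008, 0.007]
ft_force: [-0.4, 0.1, -1.4]
grip_width: 0.0127
```

```bash
python3 t.py
```

```text
t 10.35 p [0.5352 0.3459 0.1014] bench [ -1.5 417.3 101.4] psi -4.7 tilt [ 0.016 -0.014 -1.   ] F [-0.4  0.1 -1.4] w 0.0127 j [ 0.58  0.6   0.16  1.13 -0.02  2.24]
```

Request:
apply_moves --moves '[[[0, 0, 1, 0], [0, 0, 1, 0], [0, 0, 1, 0], [0, 0, 0.5, 0], [0, 0, 0, 0], [0, 0, 0, 0], [0, 0, 0, 0], [0, 0, 0, 0], [0, 0, 0, 0], [0, 0, 0, 0]]]'

```text
clock: 11.35
eef_pos: [0.5354, 0.346, 0.101]
tool_rot: [0.999, -0.041, 0.009, 0.006]
ft_force: [-0.5, 0.0, 1.2]
grip_width: 0.0129
```

```bash
python3 t.py
```

```text
t 11.35 p [0.5354 0.346  0.101 ] bench [ -1.2 417.4 101. ] psi -4.7 tilt [ 0.017 -0.013 -1.   ] F [-0.5  0.   1.2] w 0.0129 j [ 0.58  0.6   0.16  1.12 -0.02  2.24]
```

Request:
apply_moves --moves '[[[0, 0, 0, 0], [0, 0, 0, 0], [0, 0, 0, 0], [0, 0, 0, 0], [0, 0, 0, 0], [0, 0, 0, 0], [0, 0, 0, 0], [0, 0, 0, 0], [0, 0, -5, 0], [0, 0, -10, 0]]]' --hand 1

```text
clock: 12.35
eef_pos: [0.5346, 0.3457, 0.1141]
tool_rot: [0.999, -0.041, 0.008, 0.007]
ft_force: [-0.7, -0.0, 0.0]
grip_width: 0.0855
```

Request:
apply_moves --moves '[[[0, 0, -15, 0], [0, 0, -25, 0], [0, 0, -25, 0], [0, 0, -25, 0], [0, 0, -25, 0], [0, 0, -20, 0], [0, 0, -20, 0], [0, 15, 0, 0], [0, 30, 0, 0], [0, 30, 0, 0]]]'

```text
clock: 13.35
eef_pos: [0.5266, 0.2759, 0.2879]
tool_rot: [0.999, -0.038, 0.014, 0.002]
ft_force: [-0.2, -1.2, 0.3]
grip_width: 0.0851
```

```bash
python3 t.py b:0,-115,270
python3 - <<'E'
from h import *
d=shot('wrist','w4.png')
E
```

```text
t 13.35 p [0.5266 0.2759 0.2879] bench [ -4.8 346.9 287.9] psi -4.4 tilt [ 0.027 -0.006 -1.   ] F [-0.2 -1.2  0.3] w 0.0851 j [ 0.49  0.41  0.34  1.48 -0.02  2.14]
to [ 0.496 -0.185  0.27 ] tool mm [  4.8 461.8  19.8]
```

View pics/w4.png

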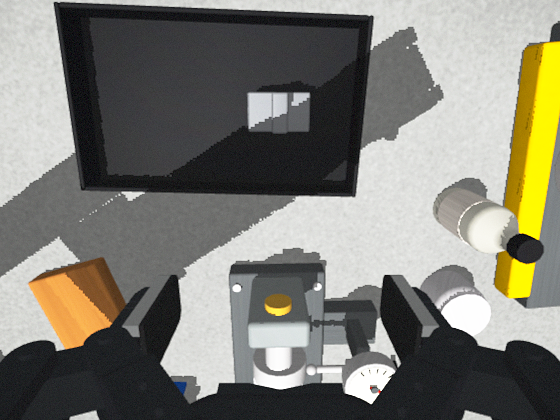

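The guard stands in the tray at (278,112). Next, guard 2.

Request:
apply_moves --moves '[[[0, 30, 0, 0], [0, 45, 0, 0], [0, 45, 0, 0], [0, 45, 0, 0], [0, 45, 0, 0], [0, 45, 0, 0], [0, 45, 0, 0], [0, 45, 0, 0], [0, 45, 0, 0], [0, 30, 0, 0]]]'

```text
clock: 14.4
eef_pos: [0.4921, -0.1596, 0.3018]
tool_rot: [0.999, -0.037, 0.022, 0.003]
ft_force: [-0.6, 0.8, -0.1]
grip_width: 0.0857
```

```bash
python3 t.py b:0,-115,270
```

```text
t 14.4 p [ 0.4921 -0.1596  0.3018] bench [ -6.3 -90.  301.8] psi -4.3 tilt [ 0.044 -0.008 -0.999] F [-0.6  0.8 -0.1] w 0.0857 j [-0.32  0.22  0.12  1.42  0.01  1.33]
to [ 0.496 -0.185  0.27 ] tool mm [ 4.8 24.8 32.2]
```

Request:
apply_moves --moves '[[[1, 8, 3, 0], [1, 8, 5, 0], [1, 5, 6, 0], [1, 4, 6, 0], [0, 0, 6, 0], [0, 0, 6, 0], [0, 0, 6, 0], [0, 0, 6, 0], [0, 0, 6, 0], [0, 0, 0, 0]]]'

```text
clock: 15.4
eef_pos: [0.4969, -0.1847, 0.2492]
tool_rot: [0.999, -0.037, 0.023, 0.002]
ft_force: [-0.6, 0.3, 0.9]
grip_width: 0.0853
```

```bash
python3 t.py b:0,-115,150
```

```text
t 15.4 p [ 0.4969 -0.1847  0.2492] bench [   0.4 -114.7  249.2] psi -4.2 tilt [ 0.045 -0.006 -0.999] F [-0.6  0.3  0.9] w 0.0853 j [-0.36  0.27  0.04  1.3   0.01  1.28]
to [ 0.496 -0.185  0.15 ] tool mm [-4.9  0.  99.1]
```

Request:
apply_moves --moves '[[[-1, 0, 12, 0], [-1, 0, 12, 0], [-1, 0, 12, 0], [-1, 0, 12, 0], [-1, 0, 12, 0], [0, 0, 12, 0], [0, 0, 12, 0], [0, 0, 10, 0], [0, 0, 4, 0], [0, 0, 0, 0]]]'

```text
clock: 16.4
eef_pos: [0.4985, -0.1855, 0.1491]
tool_rot: [0.999, -0.036, 0.025, 0.003]
ft_force: [0.2, -0.5, 0.3]
grip_width: 0.0853
```

```bash
python3 t.py b:0,-115,150
```

```text
t 16.4 p [ 0.4985 -0.1855  0.1491] bench [   2.  -115.4  149.1] psi -4.2 tilt [ 0.051 -0.008 -0.999] F [ 0.2 -0.5  0.3] w 0.0853 j [-0.36  0.33 -0.14  1.05  0.01  1.28]
to [ 0.496 -0.185  0.15 ] tool mm [-2.  -0.4 -1. ]
```

Request:
apply_moves --moves '[[[-1, 0, -1, 0], [0, 0, 0, 0], [0, 0, 0, 0], [0, 0, 0, 0], [0, 0, 0, 0], [0, 0, 0, 0], [0, 0, 0, 0], [0, 0, 0, 0], [0, 0, 0, 0], [0, 0, 0, 0]]]' --hand -1

```text
clock: 17.4
eef_pos: [0.496, -0.1857, 0.152]
tool_rot: [0.999, -0.037, 0.025, 0.004]
ft_force: [-1.9, -0.4, 1.7]
grip_width: 0.0128
```

```bash
python3 t.py b:0,-115,270
```

```text
t 17.4 p [ 0.496  -0.1857  0.152 ] bench [  -0.5 -115.8  152. ] psi -4.2 tilt [ 0.049 -0.01  -0.999] F [-1.9 -0.4  1.7] w 0.0128 j [-0.36  0.32 -0.14  1.06  0.01  1.28]
to [ 0.496 -0.185  0.27 ] tool mm [ 6.300e+00 -1.000e-01 -1.179e+02]
```

Request:
apply_moves --moves '[[[0.3, 0, -6, 0], [0.4, 0, -8, 0], [0.5, 0, -10, 0], [0.6, 0, -12, 0], [0.8, 0, -14, 0], [0.8, 0, -16, 0], [0.8, 0, -16, 0], [0.8, 0, -16, 0], [0.8, 0, -16, 0], [0, 0, -10, 0]]]'

```text
clock: 18.4
eef_pos: [0.5008, -0.1852, 0.2891]
tool_rot: [0.999, -0.036, 0.033, 0.005]
ft_force: [0.4, 0.9, -1.3]
grip_width: 0.0132
```

```bash
python3 t.py w:.422,.356,.27
python3 - <<'E'
from h import *
d=shot('wrist','w5.png');shot('scene','s5.png')
a=np.hstack([cv2.resize(cv2.imread('pics/w5.png'),(400,300)),cv2.resize(cv2.imread('pics/s5.png'),(400,300))]);cv2.imwrite('pics/c5.png',a)
E
```

```text
t 18.4 p [ 0.5008 -0.1852  0.2891] bench [   4.3 -114.9  289.1] psi -4.1 tilt [ 0.065 -0.012 -0.998] F [ 0.4  0.9 -1.3] w 0.0132 j [-0.36  0.25  0.11  1.38  0.01  1.28]
to [0.422 0.356 0.27 ] tool mm [-118.5 -534.2    7.7]
```

View pics/c5.png

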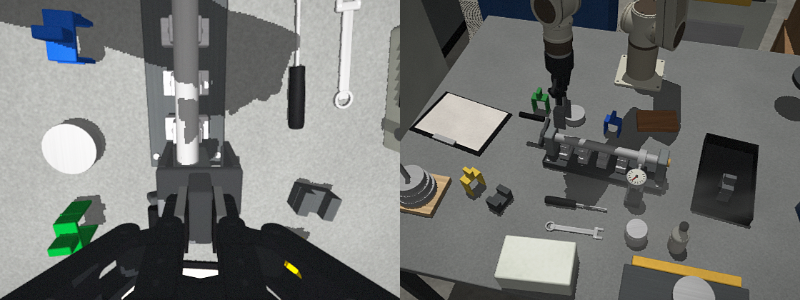

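Request:
apply_moves --moves '[[[-5, -20, 0, 0], [-10, -42, 0, 0], [-10, -46, 0, 0], [-10, -46, 0, 0], [-10, -46, 0, 0], [-10, -46, 0, 0], [-10, -46, 0, 0], [-10, -46, 0, 0], [-10, -46, 0, 0], [-10, -46, 0, 0]]]'

```text
clock: 19.5
eef_pos: [0.4373, 0.26, 0.2734]
tool_rot: [0.999, -0.043, 0.032, 0.006]
ft_force: [2.1, -0.1, -1.0]
grip_width: 0.013
```

```bash
python3 t.py w:.422,.356,.27
python3 - <<'E'
from h import *
shot('scene','s6.png')
a=load('s6')['color'].astype(int);b=load('s2')['color'].astype(int)
print(np.abs(a-b)[180:330,400:520].mean())
E
```

```text
t 19.5 p [0.4373 0.26   0.2734] bench [-92.6 324.3 273.4] psi -4.9 tilt [ 0.064 -0.014 -0.998] F [ 2.1 -0.1 -1. ] w 0.013 j [ 0.56  0.21  0.03  1.34 -0.05  2.22]
to [0.422 0.356 0.27 ] tool mm [-23.6 -94.3   1.1]
10.15488888888889
```

Request:
apply_moves --moves '[[[-5, -25, 0, 0], [-5, -25, 0, 0], [-5, -25, 0, 0], [-5, -15, 0, 0], [-2, -4, 0, 0], [0, 0, 5, 0], [0, 0, 10, 0], [-1, 0, 10, 0], [-1, 0, 10, 0], [0, 0, 0, 0]]]'

```text
clock: 20.55
eef_pos: [0.418, 0.364, 0.2271]
tool_rot: [0.999, -0.038, 0.028, 0.006]
ft_force: [0.3, -0.5, -1.0]
grip_width: 0.0132
```

```bash
python3 t.py w:.422,.356,.104
python3 - <<'E'
from h import *
from tray import *
d=shot('wrist','w7.png');a=d['color'][:,:,::-1].copy()
b=[.4771,.3499,-.1074];C,S=np.cos(b[2]),np.sin(b[2])
for x,y in [(-150,90),(150,90),(150,-90),(-150,-90),(-55,0)]:
    p=proj(d,(b[0]+(C*x-S*y)/1e3,b[1]+(S*x+C*y)/1e3,.045)); cv2.circle(a,tuple(int(round(k)) for k in p),3,(0,0,255),-1)
cv2.imwrite('pics/w7o.png',a)
E
```

```text
t 20.55 p [0.418  0.364  0.2271] bench [-119.6  426.5  227.1] psi -4.3 tilt [ 0.055 -0.015 -0.998] F [ 0.3 -0.5 -1. ] w 0.0132 j [ 0.74  0.33  0.08  1.28 -0.05  2.39]
to [0.422 0.356 0.104] tool mm [ -2.4   6.4 123.2]
```

View pics/w7o.png

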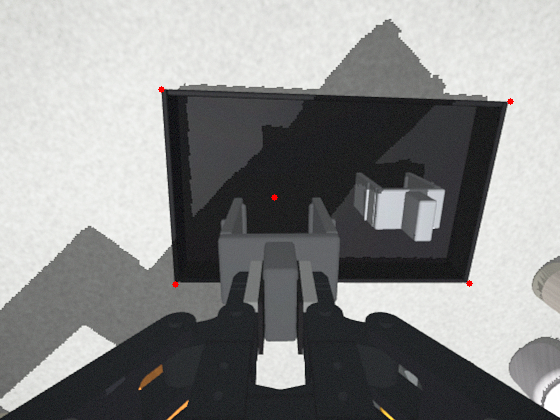

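The tray hasn't moved. Descend.

Request:
apply_moves --moves '[[[-1, 3, 12, 0], [-1, 3, 18, 0], [-1, 0, 18, 0], [-1, 0, 18, 0], [0, 0, 18, 0], [0, 0, 15, 0], [0, 0, 10, 0], [0, 0, 6, 0], [0, 0, 3, 0], [0, 0, 0, 0]]]'

```text
clock: 21.6
eef_pos: [0.4253, 0.3575, 0.1111]
tool_rot: [0.999, -0.04, 0.033, 0.002]
ft_force: [0.1, -0.3, -0.9]
grip_width: 0.013
```

```bash
python3 t.py w:.422,.356,.104
```

```text
t 21.6 p [0.4253 0.3575 0.1111] bench [-111.9  420.6  111.1] psi -4.5 tilt [ 0.065 -0.007 -0.998] F [ 0.1 -0.3 -0.9] w 0.013 j [ 0.72  0.41 -0.13  0.99 -0.05  2.37]
to [0.422 0.356 0.104] tool mm [-3.7  1.8  6.8]
```

Request:
apply_moves --moves '[[[0, 0, 1.5, 0], [0, 0, 1.5, 0], [0, 0, 1.5, 0], [0, 0, 1.5, 0], [0, 0, 1, 0], [0, 0, 1, 0], [0, 0, 1, 0], [0, 0, 1, 0], [0, 0, 0, 0], [0, 0, 0, 0]]]'

```text
clock: 22.6
eef_pos: [0.4275, 0.3589, 0.1033]
tool_rot: [0.999, -0.04, 0.035, 0.0]
ft_force: [-0.2, -0.9, -1.2]
grip_width: 0.0127
```

```bash
python3 t.py
```

```text
t 22.6 p [0.4275 0.3589 0.1033] bench [-109.8  422.2  103.3] psi -4.5 tilt [ 0.07  -0.003 -0.998] F [-0.2 -0.9 -1.2] w 0.0127 j [ 0.72  0.42 -0.14  0.96 -0.05  2.37]
```

Request:
apply_moves --moves '[[[0, 0, 1, 0], [0, 0, 1, 0], [0, 0, 1, 0], [0, 0, 1, 0], [0, 0, 1, 0], [0, 0, 0, 0], [0, 0, 0, 0], [0, 0, 0, 0], [0, 0, 0, 0], [0, 0, 0, 0]]]'

```text
clock: 23.6
eef_pos: [0.428, 0.3592, 0.1032]
tool_rot: [0.999, -0.039, 0.036, -0.001]
ft_force: [-0.7, -0.7, 1.8]
grip_width: 0.0131
```

```bash
python3 t.py
```

```text
t 23.6 p [0.428  0.3592 0.1032] bench [-109.4  422.5  103.2] psi -4.5 tilt [ 0.072 -0.001 -0.997] F [-0.7 -0.7  1.8] w 0.0131 j [ 0.72  0.42 -0.14  0.96 -0.05  2.37]
```

Request:
apply_moves --moves '[[[0, 0, 0, 0], [0, 0, 0, 0], [0, 0, 0, 0], [0, 0, 0, 0], [0, 0, 0, 0], [0, 0, 0, 0], [0, 0, 0, 0], [0, 0, 0, 0], [0.5, 0, -5, 0], [1, 0, -10, 0]]]' --hand 1

```text
clock: 24.6
eef_pos: [0.4279, 0.3586, 0.1173]
tool_rot: [0.999, -0.039, 0.035, -0.0]
ft_force: [-0.7, 0.2, -1.1]
grip_width: 0.0857
```

Request:
apply_moves --moves '[[[1, 0, -15, 0], [2, 0, -25, 0], [2, 0, -25, 0], [2, 0, -25, 0], [2, 0, -25, 0], [1, 0, -20, 0], [1, 0, -20, 0], [0, 15, 0, 0], [0, 30, 0, 0], [0, 30, 0, 0]]]'

```text
clock: 25.6
eef_pos: [0.4226, 0.2831, 0.2868]
tool_rot: [0.999, -0.037, 0.039, -0.004]
ft_force: [0.6, 0.2, -0.1]
grip_width: 0.085
```

```bash
python3 t.py b:-50,-265,230
python3 - <<'E'
from h import *
d=shot('wrist','w8.png');shot('scene','s8.png')
a=np.hstack([cv2.resize(cv2.imread('pics/w8.png'),(400,300)),cv2.resize(cv2.imread('pics/s8.png'),(400,300))]);b=cv2.imread('pics/s8.png')[145:285,155:355]
cv2.imwrite('pics/c8.png',np.vstack([a,np.hstack([cv2.resize(b,(400,280),interpolation=cv2.INTER_CUBIC),cv2.resize(cv2.imread('pics/s8.png')[215:285,290:390],(400,280),interpolation=cv2.INTER_CUBIC)])]))
E
```

```text
t 25.6 p [0.4226 0.2831 0.2868] bench [-109.   346.2  286.8] psi -4.3 tilt [ 0.078  0.004 -0.997] F [ 0.6  0.2 -0.1] w 0.085 j [ 0.61  0.19  0.04  1.35 -0.04  2.26]
to [ 0.435 -0.331  0.23 ] tool mm [ 53.7 611.8  55. ]
```

View pics/c8.png

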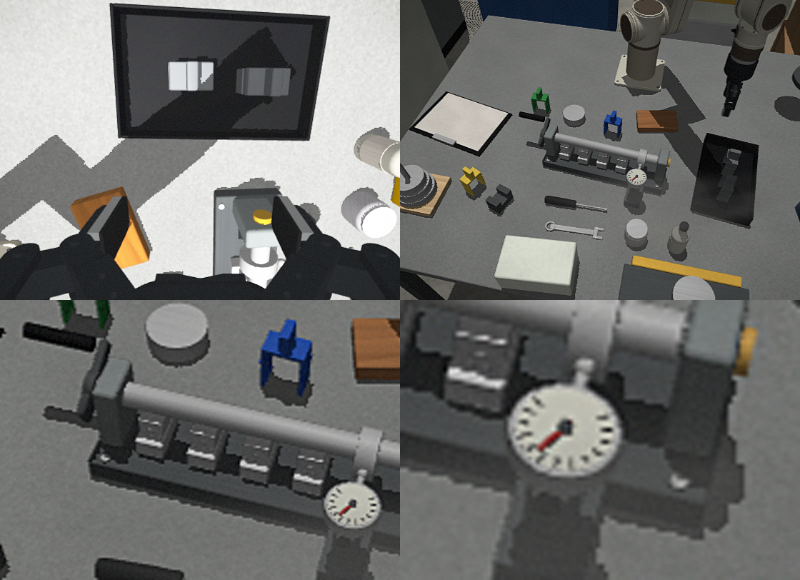

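Both guards stand in the tray, the four saddles are bare, and the needle at (565,428) points lower-left. Now to the crank.

Request:
apply_moves --moves '[[[4, 30, 0, 0], [4, 48, 0, 0], [4, 48, 0, 0], [4, 48, 0, 0], [4, 48, 0, 0], [4, 48, 0, 0], [4, 48, 0, 0], [4, 48, 0, 0], [4, 48, 0, 0], [4, 48, 0, 0]]]' --hand 1

```text
clock: 26.7
eef_pos: [0.4231, -0.196, 0.2812]
tool_rot: [0.999, -0.034, 0.038, -0.004]
ft_force: [1.2, 0.4, -0.2]
grip_width: 0.0856
```

```bash
python3 t.py b:-49,-272,230
```

```text
t 26.7 p [ 0.4231 -0.196   0.2812] bench [ -72.4 -131.5  281.2] psi -3.9 tilt [ 0.077  0.005 -0.997] F [ 1.2  0.4 -0.2] w 0.0856 j [-0.46  0.11 -0.07  1.32  0.04  1.18]
to [ 0.436 -0.338  0.23 ] tool mm [ 18.3 141.2  51.4]
```

Request:
apply_moves --moves '[[[3, 20, 0, 0], [3, 25, 0, 0], [3, 25, 0, 0], [3, 25, 0, 0], [3, 20, 4, 0], [3, 15, 8, 0], [0, 10, 10, 0], [0, 0, 10, 0], [0, 0, 10, 0], [0, 0, 0, 0]]]'

```text
clock: 27.7
eef_pos: [0.4291, -0.3467, 0.2297]
tool_rot: [0.999, -0.039, 0.035, -0.006]
ft_force: [0.2, -0.5, 0.2]
grip_width: 0.0855
```

```bash
cat > needle.py <<'E'
from h import *
from fit import w
b=np.load('bench.npy')
def needle(tag='n'):
    d=cams.camera('scene'); im=d['color'].astype(int)
    red=(im[:,:,0]>90)&(im[:,:,1]<im[:,:,0]*.55)&(im[:,:,2]<im[:,:,0]*.55)
    v,u=np.nonzero(red); c=np.array([331.4,246.8]); k=np.hypot(u-c[0],v-c[1])<17; u,v=u[k],v[k]
    wt=im[v,u,0]-im[v,u,1]
    P=np.array([atz(d,a,e,.13) for a,e in zip(u,v)]); o=atz(d,*c,.13)
    C,S=np.cos(b[2]),np.sin(b[2]); q=(P-o)[:,:2]@np.array([[C,-S],[S,C]])
    m=(q*wt[:,None]).sum(0)/wt.sum(); far=q[np.argsort(-np.hypot(*q.T))[:5]].mean(0)
    print('needle n',len(u),'mean',(m*1e3).round(1),'ang',np.degrees(np.arctan2(m[1],m[0])).round(1),'tip',np.degrees(np.arctan2(far[1],far[0])).round(1),(far*1e3).round(0))
    return d
if __name__=='__main__': needle()
E
python3 t.py b:-49,-272,115; python3 needle.py
python3 - <<'E'
from h import *
from fit import w
b=np.load('bench.npy')
d=shot('wrist','w9.png'); shot('side','s9.png'); a=d['color'][:,:,::-1].copy()
for k in [(-49,-300,114),(-49,-210,114),(0,-255,100),(-49,-272,114)]:
    p=proj(d,w(b,k)); cv2.circle(a,tuple(int(round(x)) for x in p),3,(0,0,255),-1)
e=load('scene0')
print('green',atz(e,196,157,0),w(b,(-49,-272,0)))
cv2.imwrite('pics/w9o.png',a)
E
```

```text
t 27.7 p [ 0.4291 -0.3467  0.2297] bench [ -55.  -281.3  229.7] psi -4.5 tilt [ 0.07   0.01  -0.997] F [ 0.2 -0.5  0.2] w 0.0855 j [-0.71  0.32  0.06  1.26  0.05  0.94]
to [ 0.436 -0.338  0.115] tool mm [ -1.9  -7.6 115. ]
needle n 9 mean [ 9.4 -7.4] ang -38.2 tip -34.7 [13. -9.]
green [ 0.30738411 -0.34514673  0.        ] [ 0.43580248 -0.33784839  0.        ]
```

View pics/w9o.png

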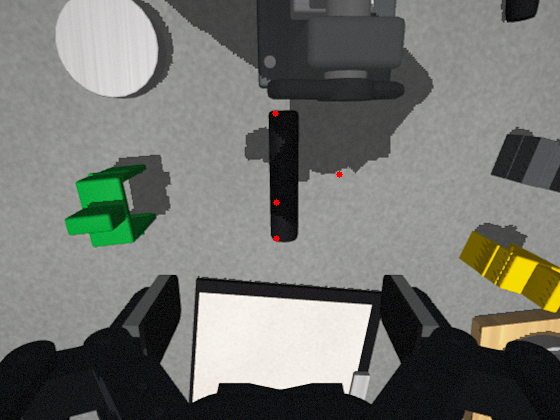

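The black grip runs from (284,112) to (284,240), about 5 mm right of the prediction, so I'll aim for bench x about -44.

```bash
python3 t.py b:-44,-272,118
```

```text
t 27.85 p [ 0.4301 -0.3476  0.2323] bench [ -54.  -282.1  232.3] psi -4.5 tilt [ 0.073  0.007 -0.997] F [0.3 0.2 0.7] w 0.0851 j [-0.71  0.31  0.06  1.26  0.05  0.94]
to [ 0.441 -0.338  0.118] tool mm [  1.6  -8.7 114.8]
```

Request:
apply_moves --moves '[[[1, -3, 8, 0], [1, -3, 12, 0], [1, -2, 12, 0], [0, 0, 12, 0], [0, 0, 12, 0], [0, 0, 12, 0], [0, 0, 12, 0], [0, 0, 12, 0], [0, 0, 10, 0], [0, 0, 4, 0]]]'

```text
clock: 28.85
eef_pos: [0.4468, -0.3369, 0.1262]
tool_rot: [0.998, -0.036, 0.042, -0.002]
ft_force: [-0.6, -0.4, -0.5]
grip_width: 0.0855
```

```bash
python3 t.py b:-44,-272,118
```

```text
t 28.85 p [ 0.4468 -0.3369  0.1262] bench [ -38.1 -270.2  126.2] psi -4.2 tilt [ 0.084  0.    -0.996] F [-0.6 -0.4 -0.5] w 0.0855 j [-0.67  0.39 -0.12  1.    0.05  0.97]
to [ 0.441 -0.338  0.118] tool mm [-6.6  1.8  7.7]
```

Request:
apply_moves --moves '[[[-3, 1, 4, 0], [-3, 1, 4, 0], [0, 0, 0, 0], [0, 0, 0, 0], [0, 0, 0, 0], [0, 0, 0, 0], [0, 0, 0, 0], [0, 0, 0, 0], [0, 0, 0, 0], [0, 0, 0, 0]]]' --hand -1

```text
clock: 29.85
eef_pos: [0.4406, -0.3389, 0.1172]
tool_rot: [0.998, -0.037, 0.042, -0.001]
ft_force: [-0.1, 0.0, -0.6]
grip_width: 0.0184
```

```bash
python3 t.py; python3 needle.py
python3 - <<'E'
from h import *
d=shot('wrist','w10.png')
a=np.hstack([cv2.resize(cv2.imread('pics/w10.png'),(400,300)),cv2.resize(cv2.imread('pics/s9.png')[150:300,200:400],(400,300))])
cv2.imwrite('pics/c10.png',a)
E
```

```text
t 29.85 p [ 0.4406 -0.3389  0.1172] bench [ -44.1 -272.7  117.2] psi -4.2 tilt [ 0.083 -0.    -0.997] F [-0.1  0.  -0.6] w 0.0184 j [-0.68  0.39 -0.14  0.97  0.05  0.96]
needle n 9 mean [ 9.4 -7.4] ang -38.2 tip -34.7 [13. -9.]
```

View pics/c10.png

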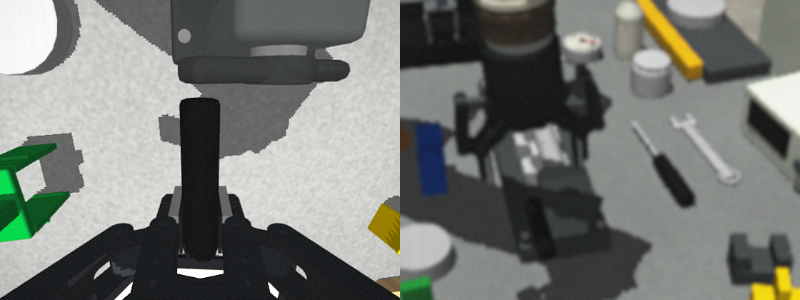

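```bash
cat > arc.py <<'E'
import sys
from h import *
from scipy.spatial.transform import Rotation as R
b=np.load('bench.npy')
def th():
    o=telemetry.get_obs(); p=o['eef_pos']; q=p-np.array([b[0],b[1],0]); C,S=np.cos(b[2]),np.sin(b[2])
    x=(C*q[0]+S*q[1])*1e3; y=(-S*q[0]+C*q[1])*1e3; z=p[2]*1e3
    return o,x,y,z,np.degrees(np.arctan2(z-98,x-.5)),np.hypot(z-98,x-.5)
if __name__=='__main__':
    step,n=float(sys.argv[1]),int(sys.argv[2])
    o,x,y,z,t,r=th(); m=R.from_quat(o['tool_rot']).as_matrix()
    ex=np.array([np.cos(b[2]),np.sin(b[2]),0]); ez=np.array([0,0,1.])
    print('t %.2f x %.1f y %.1f z %.1f th %.1f r %.1f w %.4f'%(o['clock'],x,y,z,t,r,o['grip_width']),'F',o['ft_force'].round(1),'tilt',m[:,2].round(3))
    px,pz=x,z; out=[]
    for i in range(n):
        a=np.radians(t+step*(i+1)); nx,nz=.5+49*np.cos(a),98+49*np.sin(a)
        d=m.T@((nx-px)*ex+(nz-pz)*ez); out.append([round(d[0],0),0,round(d[2],0),0]); px,pz=nx,nz
    print(out)
E
python3 arc.py -12 10
```

```text
t 29.95 x -44.1 y -272.7 z 117.2 th 156.7 r 48.6 w 0.0184 F [-0.5  0.7 -1.7] tilt [ 0.084 -0.    -0.997]
[[np.float64(5.0), 0, np.float64(-9.0), 0], [np.float64(7.0), 0, np.float64(-7.0), 0], [np.float64(9.0), 0, np.float64(-5.0), 0], [np.float64(10.0), 0, np.float64(-3.0), 0], [np.float64(10.0), 0, np.float64(-1.0), 0], [np.float64(10.0), 0, np.float64(1.0), 0], [np.float64(10.0), 0, np.float64(3.0), 0], [np.float64(9.0), 0, np.float64(5.0), 0], [np.float64(8.0), 0, np.float64(7.0), 0], [np.float64(6.0), 0, np.float64(8.0), 0]]
```

Request:
apply_moves --moves '[[[5, 0, -9, 0], [7, 0, -7, 0], [8, 0, -5, 0], [0, 0, 0, 0], [0, 0, 0, 0], [0, 0, 0, 0], [0, 0, 0, 0], [0, 0, 0, 0], [0, 0, 0, 0], [0, 0, 0, 0]]]'

```text
clock: 30.95
eef_pos: [0.4616, -0.3403, 0.1401]
tool_rot: [0.998, -0.036, 0.042, -0.002]
ft_force: [2.0, -0.6, -4.9]
grip_width: 0.0183
```

```bash
python3 needle.py; python3 arc.py -12 10|tr -d 'npfloat64()'
```

```text
needle n 7 mean [7.2 5.5] ang 37.1 tip 38.6 [9. 7.]
 31.00 x -23.1 y -272.5 z 10.1 h 119.3 r 8.2 w 0.0183 F [ 2.5 -0.5 -.9] i [ 0.085  0.001 -0.99]
[[.9.0, 0, .-.0, 0], [.10.0, 0, .-1.0, 0], [.10.0, 0, .1.0, 0], [.10.0, 0, .3.0, 0], [.9.0, 0, .5.0, 0], [.8.0, 0, .7.0, 0], [..0, 0, .8.0, 0], [..0, 0, .9.0, 0], [.2.0, 0, .10.0, 0], [.0.0, 0, .10.0, 0]]
```

The needle has turned 75° counter-clockwise, so the plunger is coming out and we're heading for the lowest reading. I'll continue the same way.

Request:
apply_moves --moves '[[[9, 0, -4, 0], [10, 0, -1, 0], [10, 0, 1, 0], [10, 0, 3, 0], [0, 0, 0, 0], [0, 0, 0, 0], [0, 0, 0, 0], [0, 0, 0, 0], [0, 0, 0, 0], [0, 0, 0, 0]]]'

```text
clock: 32.0
eef_pos: [0.5002, -0.343, 0.144]
tool_rot: [0.999, -0.037, 0.039, -0.002]
ft_force: [-0.4, -1.0, -3.4]
grip_width: 0.0185
```

```bash
sed -i 's/round(d\[0\],0)/int(round(d[0]))/;s/round(d\[2\],0)/int(round(d[2]))/' arc.py; python3 needle.py; python3 arc.py -12 10
```

```text
needle n 9 mean [-0.1 10.5] ang 90.3 tip 87.9 [ 1. 14.]
t 32.05 x 15.6 y -272.3 z 144.1 th 71.8 r 48.5 w 0.0185 F [-1.2 -0.4 -3.1] tilt [ 0.077  0.002 -0.997]
[[9, 0, 4, 0], [8, 0, 7, 0], [6, 0, 8, 0], [4, 0, 9, 0], [2, 0, 10, 0], [0, 0, 10, 0], [-2, 0, 10, 0], [-4, 0, 9, 0], [-6, 0, 8, 0], [-7, 0, 7, 0]]
```

Request:
apply_moves --moves '[[[9, 0, 4, 0], [8, 0, 7, 0], [6, 0, 8, 0], [4, 0, 9, 0], [0, 0, 0, 0], [0, 0, 0, 0], [0, 0, 0, 0], [0, 0, 0, 0], [0, 0, 0, 0], [0, 0, 0, 0]]]'

```text
clock: 33.05
eef_pos: [0.5306, -0.3452, 0.1181]
tool_rot: [0.999, -0.037, 0.039, -0.002]
ft_force: [-0.1, -1.0, -1.7]
grip_width: 0.0182
```

```bash
python3 needle.py; python3 arc.py -12 10
```

```text
needle n 7 mean [ 2.  10.6] ang 79.0 tip 78.4 [ 3. 13.]
t 33.10 x 46.1 y -272.1 z 118.1 th 23.8 r 49.8 w 0.0185 F [-0.3  0.2 -1.2] tilt [ 0.079  0.001 -0.997]
[[2, 0, 10, 0], [0, 0, 10, 0], [-2, 0, 10, 0], [-4, 0, 9, 0], [-6, 0, 8, 0], [-7, 0, 7, 0], [-9, 0, 5, 0], [-10, 0, 3, 0], [-10, 0, 1, 0], [-10, 0, -1, 0]]
```

The lowest reading has been passed, at crank angle about 52°. Farthest in should be near -128°, so I continue the same way.

Request:
apply_moves --moves '[[[2, 0, 10, 0], [0, 0, 10, 0], [-2, 0, 10, 0], [-4, 0, 9, 0], [0, 0, 0, 0], [0, 0, 0, 0], [0, 0, 0, 0], [0, 0, 0, 0], [0, 0, 0, 0], [0, 0, 0, 0]]]'

```text
clock: 34.1
eef_pos: [0.5325, -0.3453, 0.0785]
tool_rot: [0.998, -0.037, 0.043, -0.001]
ft_force: [1.1, 0.6, 1.0]
grip_width: 0.0184
```

```bash
python3 needle.py; python3 arc.py -12 10
```

```text
needle n 4 mean [8.8 0.6] ang 3.8 tip 3.7 [9. 1.]
t 34.15 x 48.0 y -272.2 z 78.5 th -22.3 r 51.4 w 0.0178 F [0.4 0.3 0.5] tilt [ 0.086 -0.001 -0.996]
[[-8, 0, 7, 0], [-7, 0, 7, 0], [-9, 0, 6, 0], [-10, 0, 4, 0], [-10, 0, 2, 0], [-10, 0, -1, 0], [-10, 0, -3, 0], [-9, 0, -5, 0], [-8, 0, -6, 0], [-6, 0, -8, 0]]
```

Request:
apply_moves --moves '[[[-4, 0, 9, 0], [-6, 0, 8, 0], [-8, 0, 6, 0], [-9, 0, 4, 0], [0, 0, 0, 0], [0, 0, 0, 0], [0, 0, 0, 0], [0, 0, 0, 0], [0, 0, 0, 0], [0, 0, 0, 0]]]'

```text
clock: 35.15
eef_pos: [0.5092, -0.3437, 0.0518]
tool_rot: [0.998, -0.036, 0.046, -0.0]
ft_force: [0.7, -0.9, 0.5]
grip_width: 0.0184
```

```bash
python3 needle.py; python3 arc.py -12 10
```

```text
needle n 7 mean [  1.8 -13.3] ang -82.3 tip -81.1 [  2. -15.]
t 35.20 x 24.6 y -272.3 z 51.8 th -62.4 r 52.1 w 0.0181 F [-0.5  0.1 -0.3] tilt [ 0.091 -0.002 -0.996]
[[-11, 0, 0, 0], [-10, 0, 1, 0], [-10, 0, -1, 0], [-10, 0, -3, 0], [-9, 0, -5, 0], [-7, 0, -7, 0], [-6, 0, -8, 0], [-4, 0, -9, 0], [-2, 0, -10, 0], [0, 0, -10, 0]]
```

```bash
cat > model.py <<'E'
import numpy as np
from scipy.optimize import least_squares
D=np.array([(-44.1,117.2,-37),(-23.1,140.1,37),(15.6,144.1,90),(46.1,118.1,79),(48,78.5,4),(24.6,51.8,-82)]+__import__('json').load(open('extra.json')))
c=least_squares(lambda c:np.hypot(D[:,0]-c[0],D[:,1]-c[1])-50,[0,98]); cx,cz=c.x
t=np.unwrap(np.arctan2(D[:,1]-cz,D[:,0]-cx))
s=least_squares(lambda p:p[0]+p[1]*np.cos(t-p[2])-D[:,2],[0,115,.9])
print('c',c.x.round(2),c.fun.round(1),'fit',s.x[:2].round(1),'min at',np.degrees(s.x[2]).round(1),'max at',np.degrees(s.x[2]).round(1)-180,'res',s.fun.round(1))
print('now',np.degrees(t[-1]).round(1)); T=s.x[2]-np.pi; print('target xz',(cx+50*np.cos(T)).round(1),(cz+50*np.sin(T)).round(1))
E
echo '[]'>extra.json; python3 model.py
```

```text
c [ 1.22 96.19] [-0.   0.2  0.  -0.1  0.   0.2] fit [-21.6 118.1] min at 57.7 max at -122.3 res [ 0.2 -1.8  2.2 -0.1 -1.9  1.4]
now -62.2
target xz -25.5 53.9
```

Request:
apply_moves --moves '[[[-10, 0, 3, 0], [-10, 0, 1, 0], [-10, 0, -1, 0], [-10, 0, -3, 0], [0, 0, 0, 0], [0, 0, 0, 0], [0, 0, 0, 0], [0, 0, 0, 0], [0, 0, 0, 0], [0, 0, 0, 0]]]'

```text
clock: 36.2
eef_pos: [0.4726, -0.3411, 0.0478]
tool_rot: [0.998, -0.035, 0.051, -0.0]
ft_force: [0.2, -0.3, -0.0]
grip_width: 0.0186
```

```bash
python3 needle.py; python3 arc.py -12 1
```

```text
needle n 8 mean [-11.5 -11.1] ang -136.0 tip -136.4 [-14. -13.]
t 36.25 x -12.0 y -272.5 z 47.8 th -104.0 r 51.8 w 0.0182 F [ 0.9 -0.1 -0.2] tilt [ 0.101 -0.004 -0.995]
[[-8, 0, -7, 0]]
```

Request:
apply_moves --moves '[[[-7, 0, -3, 0], [-6, 0, -4, 0], [0, 0, 0, 0], [0, 0, 0, 0], [0, 0, 0, 0], [0, 0, 0, 0], [0, 0, 0, 0], [0, 0, 0, 0], [0, 0, 0, 0], [0, 0, 0, 0]]]'

```text
clock: 37.25
eef_pos: [0.4588, -0.3402, 0.054]
tool_rot: [0.998, -0.035, 0.051, 0.0]
ft_force: [0.8, 0.0, -1.1]
grip_width: 0.0185
```

```bash
python3 needle.py; python3 arc.py -12 1;  echo '[[-12,47.8,-136]]'>extra.json; python3 model.py
```

```text
needle n 7 mean [-12.4  -9.7] ang -142.0 tip -141.7 [-14. -11.]
t 37.30 x -25.9 y -272.6 z 54.0 th -121.0 r 51.3 w 0.0181 F [ 0.9  0.2 -0.8] tilt [ 0.103 -0.004 -0.995]
[[-6, 0, -9, 0]]
c [ 1.19 96.14] [-0.   0.2  0.1 -0.   0.   0.1  0.1] fit [-21.9 118.6] min at 57.7 max at -122.3 res [-0.1 -1.8  2.4  0.  -2.   0.9  0.6]
now -105.3
target xz -25.5 53.9
```

Model and measurement agree: the peak is predicted at -122.3°, the crank is at -122.6°, and the needle reads -142. Release and retreat straight up.

Request:
apply_moves --moves '[[[0, 0, 0, 0], [0, 0, 0, 0], [0, 0, 0, 0], [0, 0, 0, 0], [0, 0, 0, 0], [0, 0, 0, 0], [0, 0, 0, 0], [0, 0, 0, 0], [0, 0, 0, 0], [0, 0, 0, 0]]]' --hand 1

```text
clock: 38.3
eef_pos: [0.4577, -0.3401, 0.054]
tool_rot: [0.998, -0.035, 0.05, 0.0]
ft_force: [-0.1, -0.3, 1.0]
grip_width: 0.0854
```

```bash
python3 needle.py; python3 arc.py -12 1; python3 -c "
from h import *
d=shot('wrist','w11.png')"
```

```text
needle n 7 mean [-12.4  -9.7] ang -142.0 tip -141.7 [-14. -11.]
t 38.35 x -27.0 y -272.6 z 54.0 th -122.0 r 51.9 w 0.0858 F [ 0.7 -0.  -0.4] tilt [ 0.101 -0.004 -0.995]
[[-6, 0, -9, 0]]
```

Request:
apply_moves --moves '[[[0.5, 0, -5, 0], [1, 0, -10, 0], [1.5, 0, -15, 0], [2, 0, -20, 0], [2, 0, -20, 0], [2.5, 0, -25, 0], [2.5, 0, -25, 0], [2.5, 0, -25, 0], [2.5, 0, -25, 0], [0, 0, -10, 0]]]'

```text
clock: 39.4
eef_pos: [0.4556, -0.3399, 0.2472]
tool_rot: [0.998, -0.035, 0.051, 0.0]
ft_force: [0.2, 0.1, 1.5]
grip_width: 0.086
```

```bash
python3 needle.py; python3 t.py
python3 - <<'E'
from h import *
d=shot('wrist','w12.png');shot('scene','s12.png')
s=cv2.imread('pics/s12.png')
a=np.hstack([cv2.resize(cv2.imread('pics/w12.png'),(400,300)),cv2.resize(s,(400,300))])
cv2.imwrite('pics/c12.png',np.vstack([a,np.hstack([cv2.resize(s[145:285,155:355],(400,280),interpolation=cv2.INTER_CUBIC),cv2.resize(s[215:285,290:390],(400,280),interpolation=cv2.INTER_CUBIC)])]))
E
```

```text
needle n 7 mean [-12.4  -9.7] ang -142.0 tip -141.7 [-14. -11.]
t 39.45 p [ 0.4557 -0.3401  0.248 ] bench [ -29.  -272.8  248. ] psi -4.0 tilt [ 0.103 -0.005 -0.995] F [ 0.4 -0.9  1.7] w 0.0849 j [-0.67  0.31  0.1   1.27  0.06  0.97]
```

View pics/c12.png

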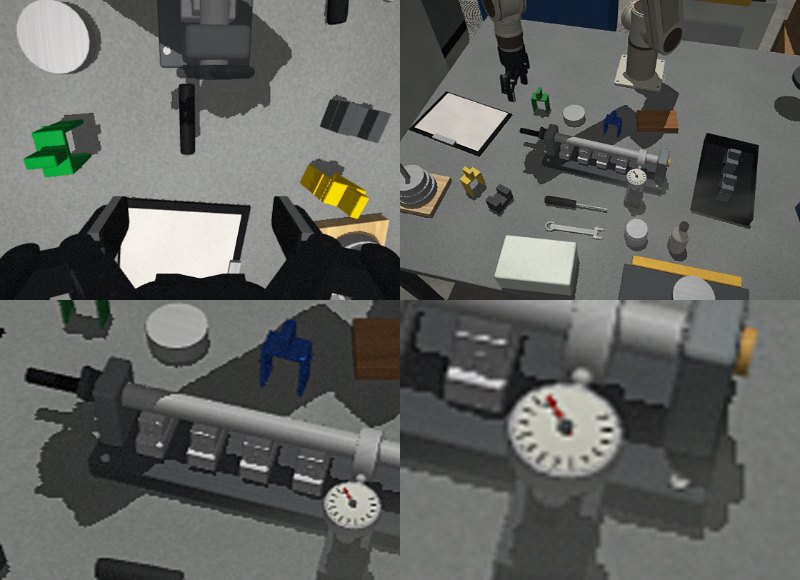

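The needle holds at -142° after release, both guards are in the tray, and the bystanders are where they were. Handing in.

```bash
python3 -c "
from workcell import workorder
print(workorder.job_done())"
```

```text
the job is handed in; nothing more can be done
None
```

I handed the job in after about 39 s of the 210 s allowed; the system gave no verdict.

- **Guards:** Two guards were fitted, at bench y = -115 and -50 mm. I pulled both straight up and stood them in the tray. The last picture shows both in the tray and all four saddles bare.
- **Shaft:** I wound the crank one way only. The needle turned counter-clockwise, passed through the lowest reading at a crank angle of about 58°, then turned clockwise to the farthest-in point.
- **Stopping point:** A sine fit over the turn put the farthest-in point at -122.3°. I stopped at about -122.6°, with the needle at -142° (the fit said about -140.5°). I did not go past the peak to check it from the other side, so it rests on the fit and the needle reading.
- **Letting go:** The needle read the same before opening the gripper, after opening and after backing off. The gripper was open and about 190 mm above the grip at the end.
- **Other checks:** By eye, the other things on the table were where they started, and the tray was not knocked.
- **What disagreed:**
  - The camera-based bench position was about 2.5 mm off, and the crank grip about 5 mm off. I corrected both from wrist pictures.
  - The tool gradually tilted by up to about 6° over the run, but the grasps held.

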